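# Fetch the hemmed-in amber bottle for weighing

### The arm

A 6-joint arm with a two-finger parallel gripper is mounted at the origin on the work surface. World frame = base frame: x ahead of the robot, y to its left, z up, the work surface at z = 0. Lengths are in m, angles in rad, forces in N, time in s.
With the tool pointing down it reaches from about 0.2 to 0.875 m from the base axis. Payload 3.4 kg.
Tool frame: the origin (TCP) lies between the finger pads; the fingertips stand 25 mm ahead of it and the grasp point (between the pads) lies 6 mm ahead of it (r.nose_length is the z of the fingertips in the tool frame, in m); z points along the fingers, x is the direction in which the jaws open and shut, and the axes are right-handed (so a half turn about z gives the same grasp; the last joint's range is limited). The gripper opens to 94 mm and grips with 3 to 60 N. Pads are 16 mm wide; open, the fingers measure 119 mm over their backs; the gripper's body (75 mm by 177 mm) begins 78 mm behind the grasp point.
Start: joints at [-1.379, 0.276, 1.505, -0, 1.361, -0.121], TCP at [0.177, -0.547, 0.23] pointing down, gripper open.
Joint ranges: [-2.89, 2.89], [-0.75, 2.08], [0.22, 2.7], [-1.18, 4.32], [0.11, 2.71], [-2.7, 2.7]. Speed limits (rad/s): [2.57, 2.57, 3.14, 3.14, 3.14, 3.14].

### API

Orientations are given as a unit quaternion [w, x, y, z].
In Python, from plant import r, gripper_to, inverse_kinematics, vision, models, telemetry gives the robot as it stands. Calls block until the motion is done:
- r.move_to(position, orientation): joint-space move of the TCP to a pose.
- r.move_l(position, rot=None, vel=0.15, guard=None): straight line of the TCP; rot=None keeps the orientation; vel is the mean speed in m/s. With guard (N) it stops when the force on the tool has changed by that much, and returns True; else False.
- r.movej(angles): joint-space move.
- gripper_to(opening, f_grip=None): finger opening in m; f_grip is the grip in N (None keeps the last); returns when the fingers have stopped.
- r.hold(seconds).
- inverse_kinematics(position, orientation): joint angles nearest the present ones, or None.
- vision.snapshot(name): name is "side" or "top" or "wrist"; returns the picture (384x512x3 uint8, red, green, blue); there is no depth.
- vision.get_calibration(name): a dict with "fx", "fy", "cx", "cy" (pixels), "position" and "orientation" of the camera in the world. Camera axes: x right, y down, z forward; pixel columns grow to the right and rows downward; lengths in m; the calibration is good to about 2 mm. A picture is of the moment at which its call begins: read the wrist's pose just before it. get_calibration takes no time and is no camera call; for the wrist camera it gives the pose at the moment of the call.
A pose or a line that the arm cannot do raises r.PlanningError and nothing moves.
- r.sign_off(): hands the job in, once; it reports no verdict.
Trained networks look in the newest picture that a camera, given by its name, has taken for a name from the list of things; names that differ only in an ending like _2 or _b are one class to them, and where a whole thing is asked for, a point or a joint stands for the part that bears it (a point fixed in the world has none). Each returns a list of dicts, best first, with "score" (0 to 1); they miss things now and then, are a little off and sometimes report something else, mostly with a low value. They report only what shows in the picture. A call takes as long as a camera call.
- models.boxes_of(thing, camera): "at" ([x, y, z] in m, in world coordinates, good to about 4 mm: the middle of the surface that is visible of it).
- models.regions_of(thing, camera): "pixels" (384x512 bool, what is visible of it).
- models.mark_of(thing, camera): "at" ([x, y, z] in m, in world coordinates, good to about 4 mm: a listed point, or the origin of a listed thing).
Readings, each from a call of its own:
- telemetry.current_t(): time.
- telemetry.current_joints(): joint angles.
- telemetry.current_dq(): joint speeds.
- telemetry.current_joint_efforts(): joint torques, N m.
- telemetry.current_ee_pos(): TCP position.
- telemetry.current_tool_rot(): TCP orientation.
- telemetry.current_wrist_force(): force on the tool from outside, world axes, zero at the start.
- telemetry.current_torque(): the same for the moment, N m.
- telemetry.current_opening(): finger opening in m.
Only numpy, scipy, OpenCV 4.12 (cv2) and the standard library are available. Lean on these libraries where they do the work, as an engineer would, in place of code of your own. Each camera call takes 0.05 s, during which the arm holds its last target. There are 200 camera calls.

### The job

Move all three jars out of the white storage tray to the steel side tray, then fetch the short amber bottle from behind them and stand it in the middle of the balance's pan, and only then put the jars back, each centred on the dot of its own cap's colour. Keep the jars and the bottle upright all the time, and leave the glass flask where it is.

Things in the scene. Friction and masses are not known exactly. Their poses are not given: they have to be found in the camera images.
- jar_red: straight, upright, closed milky-white plastic jar with a red screw cap and a white label with a red stripe: a cylinder 48 mm in diameter and 125 mm tall over all, the cap (also 48 mm in diameter) being its top 25 mm; about 0.16 kg (0.11 to 0.23). Origin: centre of its underside; z along its axis, up. At the start it stands on the dot of its own colour.
- jar_green: straight, upright, closed milky-white plastic jar with a green screw cap and a white label with a green stripe: a cylinder 48 mm in diameter and 125 mm tall over all, the cap (also 48 mm in diameter) being its top 25 mm; about 0.16 kg (0.11 to 0.23). Origin: centre of its underside; z along its axis, up. At the start it stands on the dot of its own colour.
- jar_blue: straight, upright, closed milky-white plastic jar with a blue screw cap and a white label with a blue stripe: a cylinder 48 mm in diameter and 125 mm tall over all, the cap (also 48 mm in diameter) being its top 25 mm; about 0.16 kg (0.11 to 0.23). Origin: centre of its underside; z along its axis, up. At the start it stands on the dot of its own colour.
- amber: short amber-brown glass bottle with a white screw cap, about 0.09 kg: body 42 mm in diameter up to 36 mm, shoulder, then the cap, 32 mm in diameter, from 42 to 62 mm above its underside. Origin: centre of its underside; z up. It stands in the white storage tray at the start, with the three jars close in front of it (on the robot's side) and on its left and right, about 66 mm away, centre to centre.
- dot_red: flat red round mark, 80 mm in diameter, on the floor of the white storage tray (190 x 240 mm, its floor 6 mm above the bench, its rim 12 mm above the bench): the home of the jar with the red cap, which stands on it at the start so that only a ring of it shows. Origin: its centre, on the tray's floor; x and y along the tray's short and long sides (x away from the robot), z up. It does not move during the job, and its place among the three differs from start to start.
- dot_green: flat green round mark, 80 mm in diameter, on the floor of the white storage tray (190 x 240 mm, its floor 6 mm above the bench, its rim 12 mm above the bench): the home of the jar with the green cap, which stands on it at the start so that only a ring of it shows. Origin: its centre, on the tray's floor; x and y along the tray's short and long sides (x away from the robot), z up. It does not move during the job, and its place among the three differs from start to start.
- dot_blue: flat blue round mark, 80 mm in diameter, on the floor of the white storage tray (190 x 240 mm, its floor 6 mm above the bench, its rim 12 mm above the bench): the home of the jar with the blue cap, which stands on it at the start so that only a ring of it shows. Origin: its centre, on the tray's floor; x and y along the tray's short and long sides (x away from the robot), z up. It does not move during the job, and its place among the three differs from start to start.
- side_tray: empty steel side tray, fixed to the bench, to the left or right of the storage tray: 270 mm along its x, 130 mm along its y, floor 6 mm above the bench, walls 5 mm thick, rim 12 mm above the bench. Origin: centre of its underside, at bench height; x along its long side, z up. Holds the three jars in one row along its x, for instance 80 mm apart.
- pan (a point): centre of the top face of the round steel weighing pan, 110 mm in diameter, of a white laboratory balance fixed to the bench on the other side (housing 170 mm wide, 230 mm deep, up to 60 mm above the bench, reaching from 70 mm beyond the pan's centre to 160 mm on the robot's side of it). The pan's top is level, 68 mm above the bench, and does not give. x points away from the robot, z up.
- flask: bystander: stoppered pale greenish glass flask, 62 mm in diameter below, 14 mm neck, 133 mm tall, standing on the bench just beyond the storage tray's far edge. Origin: centre of its underside, z up.

How it is judged:
On the way, in this order (a step that is already met when the one before it is completed fails the run):
1. all three jars stand released in the side tray (x of jar_red in the frame of side_tray between -0.113 and 0.113 m and y of jar_red in the frame of side_tray between -0.043 and 0.043 m and z of jar_red in the frame of side_tray between 0 and 0.011 m and angle between each of jar_red, jar_green, jar_blue's own z axis and vertical below 0.1 rad and linear speed of each of jar_red, jar_green, jar_blue below 0.03 m/s and contact force between the fingers and jar_red below 0.1 N and x of jar_green in the frame of side_tray between -0.113 and 0.113 m and y of jar_green in the frame of side_tray between -0.043 and 0.043 m and z of jar_green in the frame of side_tray between 0 and 0.011 m and contact force between the fingers and jar_green below 0.1 N and x of jar_blue in the frame of side_tray between -0.113 and 0.113 m and y of jar_blue in the frame of side_tray between -0.043 and 0.043 m and z of jar_blue in the frame of side_tray between 0 and 0.011 m and contact force between the fingers and jar_blue below 0.1 N), for 0.2 s.
2. the amber bottle stands released in the middle of the pan while all three jars stand in the side tray (all of step 1 and horizontal distance between amber and pan below 0.015 m and z of amber in the frame of pan between -0.005 and 0.005 m and angle between amber's own z axis and vertical below 0.1 rad and linear speed of amber below 0.03 m/s and contact force between the fingers and amber below 0.1 N), for 0.2 s.
At the end, for the whole second after the job is handed in: Each jar stands upright on the storage tray's floor within 12 mm of the centre of the dot of its colour, the amber bottle stands upright on the pan within 15 mm of its centre, and all are released and at rest (horizontal distance between jar_red and dot_red below 0.012 m and z of jar_red in the frame of dot_red between -0.005 and 0.005 m and angle between each of jar_red, jar_green, jar_blue, amber's own z axis and vertical below 0.1 rad and linear speed of each of jar_red, jar_green, jar_blue, amber below 0.03 m/s and contact force between the fingers and jar_red below 0.1 N and horizontal distance between jar_green and dot_green below 0.012 m and z of jar_green in the frame of dot_green between -0.005 and 0.005 m and contact force between the fingers and jar_green below 0.1 N and horizontal distance between jar_blue and dot_blue below 0.012 m and z of jar_blue in the frame of dot_blue between -0.005 and 0.005 m and contact force between the fingers and jar_blue below 0.1 N and horizontal distance between amber and pan below 0.015 m and z of amber in the frame of pan between -0.005 and 0.005 m and contact force between the fingers and amber below 0.1 N); the robot touches nothing.
It fails at once if a jar or the amber bottle is tipped (more than about 35 degrees) (angle between any of jar_red, jar_green, jar_blue, amber's own z axis and vertical above 0.6 rad).
It fails at once if the glass flask is moved (more than 20 mm) or tipped (distance of flask from where it was at the start of the episode above 0.02 m or angle between flask's own z axis and vertical above 0.4 rad).
It also fails if it takes over 136 s, if anything falls off the work surface, if the arm or the gripper's body presses on something with over 40 N, if the wrist force passes 120 N, or if a joint passes its speed limit or range.

## Working session

There is one attempt and no reset: what is moved stays moved. The work goes in short steps, each a Python script; the robot and the scene stay as the last script left them, time stands still between calls to the robot, and variables do not carry over. Pictures are saved under pics/ and viewed, about 12 in all and at most 16, crops included, and the job is handed in when it is done.

```bash
mkdir -p pics; ls; python3 - <<'E'
from plant import r, vision, models, telemetry
import cv2, numpy as np
np.set_printoptions(precision=4,suppress=True)
a=[]
for c in ("top","side"):
    im=vision.snapshot(c); a.append(im)
    cv2.imwrite(f"pics/{c}0.png",im[:,:,::-1])
    k=vision.get_calibration(c); print(c,k)
    for n in ["jar_red","jar_green","jar_blue","amber","dot_red","dot_green","dot_blue","side_tray","pan","flask"]:
        m=models.mark_of(n,c); print(n,[(np.round(d["at"],4),round(d["score"],2)) for d in m[:2]])
cv2.imwrite("pics/both0.png",cv2.resize(np.vstack([x[:,:,::-1] for x in a]),None,fx=.78,fy=.78))
print(telemetry.current_t(), telemetry.current_tool_rot(), r.nose_length)
E
```

```text
pics
top {'fx': 360.76665717182846, 'fy': 360.76665717182846, 'cx': 259.856265397188, 'cy': 191.71678802357343, 'position': array([ 0.4704, -0.0167,  0.9228]), 'orientation': array([-0.066 ,  0.7143, -0.6954,  0.0421])}
jar_red [(array([ 0.5315, -0.0855,  0.0027]), 0.74)]
jar_green [(array([0.5736, 0.0424, 0.0097]), 0.78)]
jar_blue [(array([0.4908, 0.0015, 0.0044]), 0.72), (array([ 0.5316, -0.0815,  0.0053]), 0.58)]
amber [(array([0.5722, 0.0415, 0.0083]), 0.74), (array([ 0.5588, -0.0214,  0.0092]), 0.65)]
dot_red [(array([ 0.5305, -0.0805,  0.0031]), 0.79)]
dot_green [(array([0.5761, 0.0457, 0.0066]), 0.84)]
dot_blue [(array([0.4885, 0.003 , 0.0065]), 0.65)]
side_tray [(array([ 0.5481, -0.2782, -0.0045]), 0.55)]
pan [(array([0.541 , 0.2948, 0.0679]), 0.81)]
flask [(array([ 0.4872, -0.001 ,  0.0059]), 0.66), (array([ 0.655 , -0.0748,  0.0024]), 0.59)]
side {'fx': 480.18866439246636, 'fy': 480.18866439246636, 'cx': 253.62094420082704, 'cy': 197.417446112959, 'position': array([ 0.3456, -0.7383,  0.6701]), 'orientation': array([-0.4334,  0.8876, -0.1375,  0.0734])}
jar_red [(array([ 0.5309, -0.0807,  0.0046]), 0.67)]
jar_green [(array([0.5729, 0.0382, 0.0109]), 0.55)]
jar_blue []
amber [(array([0.5726, 0.0426, 0.0027]), 0.4)]
dot_red [(array([ 0.5298, -0.0856,  0.0043]), 0.8)]
dot_green [(array([0.5713, 0.0404, 0.0058]), 0.69)]
dot_blue [(array([ 0.4916, -0.0061,  0.0045]), 0.78)]
side_tray [(array([ 0.5551, -0.2785, -0.0003]), 0.57), (array([0.4934, 0.0003, 0.0063]), 0.43)]
pan [(array([0.5308, 0.2921, 0.069 ]), 0.62)]
flask [(array([ 0.6607, -0.0746, -0.0003]), 0.81)]
1.1 [ 0.      0.8086 -0.5883  0.    ] 0.025
```

View pics/both0.png

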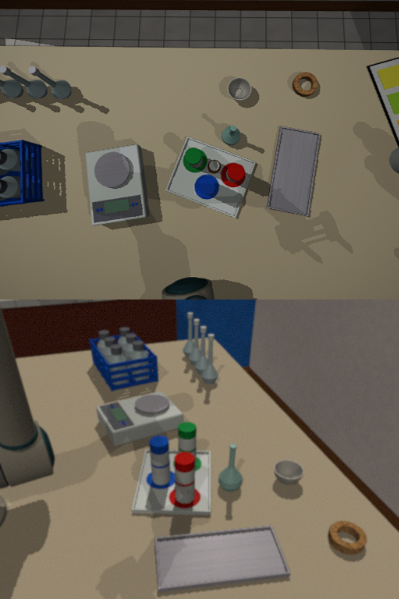

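The picture shows the storage tray in the middle, with green cap at about (193,158), red at (233,174) and blue at (206,187). The flask is beyond it, the steel tray to the right around (294,170), and the balance to the left with its pan at (114,169). Next I'll refine the positions and write the helpers.

```bash
cat > h.py <<'E'
from plant import r, gripper_to, inverse_kinematics, vision, models, telemetry
import cv2, numpy as np
from scipy.spatial.transform import Rotation as R
np.set_printoptions(precision=4,suppress=True)
def ray(cal,uv,z):
    """pixels -> world points on the plane at height z"""
    uv=np.atleast_2d(np.asarray(uv,float))
    d=np.c_[(uv[:,0]-cal["cx"])/cal["fx"],(uv[:,1]-cal["cy"])/cal["fy"],np.ones(len(uv))]
    q=cal["orientation"]; w=R.from_quat([q[1],q[2],q[3],q[0]]).apply(d); p=cal["position"]
    return p+w*((z-p[2])/w[:,2:])
def region(n,c,z):
    """contour of best region, projected on plane z"""
    m=models.regions_of(n,c)
    if not m: return None,0
    k=m[0]["pixels"].astype(np.uint8)
    ct=max(cv2.findContours(k,cv2.RETR_EXTERNAL,cv2.CHAIN_APPROX_NONE)[0],key=cv2.contourArea)[:,0]
    return ray(vision.get_calibration(c),ct,z)[:,:2].astype(np.float32),m[0]["score"]
def quat(a): return [0,np.cos(a/2),np.sin(a/2),0]
def down(x,y,z): return [x,y,z+.006]   # TCP for a grasp point at z
E
python3 - <<'E'
from h import *
for c in ("top","side"):
    vision.snapshot(c)
    for n,z in (("pan",.068),("side_tray",.012),("dot_red",.006),("dot_green",.006),("dot_blue",.006)):
        p,s=region(n,c,z)
        if p is None: print(c,n,None); continue
        print(c,n,round(s,2),"rect",cv2.minAreaRect(p*1000),"ell",cv2.fitEllipse(p*1000))
    for n in ("jar_red","jar_green","jar_blue","amber"):
        print(n,[(d["at"],round(d["score"],2)) for d in models.boxes_of(n,c)[:2]])
P={"r":[[.5315,-.0855],[.5305,-.0805],[.5309,-.0807],[.5298,-.0856]],"g":[[.5736,.0424],[.5761,.0457],[.5729,.0382],[.5713,.0404]],"b":[[.4908,.0015],[.4885,.003],[.4916,-.0061]]}
m=np.array([np.mean(P[k],0) for k in "rgb"]); L=np.array([[0,-.066],[0,.066],[-.066,0]])
H=(L-L.mean(0)).T@(m-m.mean(0)); a=np.arctan2(H[0,1]-H[1,0],H[0,0]+H[1,1])
Q=np.array([[np.cos(a),-np.sin(a)],[np.sin(a),np.cos(a)]]); t=m.mean(0)-Q@L.mean(0)
print("yaw",a,"amber",t,"fit",L@Q.T+t,"mean",m)
for p in list(L@Q.T+t)+[t]:
  for z in (.24,.03): print(inverse_kinematics([*p,z],quat(a)) is not None, inverse_kinematics([*p,z],quat(a+np.pi/2)))
E
```

```text
top pan 0.71 rect ((490.47216796875, 274.31817626953125), (225.1846160888672, 175.92822265625), 10.63152027130127) ell ((489.821533203125, 274.8788146972656), (199.6298065185547, 264.0033874511719), 101.36461639404297)
top side_tray 0.91 rect ((551.929443359375, -277.24432373046875), (135.65940856933594, 272.5962219238281), 79.82101440429688) ell ((551.6731567382812, -276.2729187011719), (148.39222717285156, 331.8755798339844), 80.06990051269531)
top dot_red 0.64 rect ((528.1683959960938, -75.45885467529297), (78.74678039550781, 65.4468994140625), 38.678321838378906) ell ((532.9393920898438, -82.41241455078125), (71.8404541015625, 76.95512390136719), 55.84895324707031)
top dot_green 0.56 rect ((566.9608764648438, 37.187255859375), (55.863319396972656, 77.99113464355469), 27.15929412841797) ell ((575.685302734375, 41.82297134399414), (66.98245239257812, 71.54025268554688), 33.00887680053711)
top dot_blue 0.91 rect ((491.3514099121094, 1.3611373901367188), (75.023681640625, 78.2793197631836), 1.5606557130813599) ell ((491.90838623046875, 1.6515058279037476), (75.71538543701172, 78.7806
[... 1476 characters left out ...]
([0.5679, 0.0226, 0.1084], 0.87)]
jar_blue [([0.4879, -0.0192, 0.0879], 0.64)]
amber []
yaw -0.3268042575621206 amber [ 0.5523 -0.021 ] fit [[ 0.5311 -0.0835]
 [ 0.5735  0.0415]
 [ 0.4898  0.0001]] mean [[ 0.5307 -0.0831]
 [ 0.5735  0.0417]
 [ 0.4903 -0.0005]]
True [-0.2855  0.2142  1.5663 -0.      1.361  -1.5295]
True [-0.2855  0.4108  1.8646 -0.      0.8662 -1.5295]
True [-0.0488  0.2708  1.4884 -0.      1.3824 -1.2928]
True [-0.0488  0.4546  1.7806 -0.      0.9064 -1.2928]
True [-0.1419  0.1413  1.6597 -0.      1.3406 -1.3859]
True [-0.1419  0.3549  1.9686 -0.      0.8182 -1.3859]
True [-0.164   0.2371  1.5355 -0.      1.3691 -1.408 ]
True [-0.164   0.4284  1.831  -0.      0.8821 -1.408 ]
```

```bash
cat >> h.py <<'E'
A=-.327; T=np.array([.5523,-.021]); SY=np.radians(-10.2); S=np.array([.5515,-.279])
rot=lambda a,v: np.array([[np.cos(a),-np.sin(a)],[np.sin(a),np.cos(a)]])@np.array(v)
HOME={"red":T+rot(A,[0,-.066]),"green":T+rot(A,[0,.066]),"blue":T+rot(A,[-.066,0])}
HA={"red":A,"green":A,"blue":A+np.pi/2}
SLOT={"red":S,"green":S+rot(SY,[.08,0]),"blue":S+rot(SY,[-.08,0])}
ZG,ZC=.096,.235
def best(pos,a):
    j0=np.array(telemetry.current_joints()); c=[]
    for k in (-1,0,1):
        q=inverse_kinematics(pos,quat(a+k*np.pi))
        if q is not None: c.append((np.abs(np.array(q)-j0).max(),a+k*np.pi))
    return min(c)[1]
def over(xy,a,z):
    a=best(down(*xy,z),a); r.move_to(down(*xy,z),quat(a))
def pick(xy,a,zg,zc,op=.078,f=25,width=.048):
    gripper_to(op); over(xy,a,zc)
    hit=r.move_l(down(*xy,zg),vel=.2,guard=8)
    if hit: r.move_l(down(*xy,zc)); raise SystemExit("hit on descent")
    gripper_to(0.0,f); o=telemetry.current_opening(); print("opening",o)
    if abs(o-width)>.006: raise SystemExit("bad grasp")
    r.move_l(down(*xy,zc),vel=.2); print("held",telemetry.current_opening(),telemetry.current_wrist_force())
def place(xy,a,zg,zc,op=.078):
    over(xy,a,zc); r.move_l(down(*xy,zg+.012),vel=.2)
    hit=r.move_l(down(*xy,zg+.0005),vel=.04,guard=6)
    print("down",hit,telemetry.current_ee_pos()); gripper_to(op)
    r.move_l(down(*xy,zc),vel=.25); print("t",telemetry.current_t())
E
python3 - <<'E'
from h import *
gripper_to(.078); over(T+rot(A,[-.03,0]),A,.30)
im=vision.snapshot("wrist"); cv2.imwrite("pics/w1.png",im[:,:,::-1])
for n in ("jar_red","jar_green","jar_blue","amber"):
    print(n,[(np.array(d["at"]),round(d["score"],2)) for d in models.mark_of(n,"wrist")[:2]],[(np.array(d["at"]),round(d["score"],2)) for d in models.boxes_of(n,"wrist")[:2]])
print(HOME,SLOT)
pick(HOME["red"],A,ZG,ZC); print(telemetry.current_t())
vision.snapshot("side"); im=vision.snapshot("side"); cv2.imwrite("pics/s1.png",im[:,:,::-1])
E
```

```text
jar_red [(array([ 0.5311, -0.0828,  0.01  ]), 0.56), (array([ 0.5293, -0.0772,  0.0063]), 0.19)] [(array([ 0.5302, -0.0727,  0.1348]), 0.66)]
jar_green [(array([0.5759, 0.0399, 0.0098]), 0.84), (array([ 0.6555, -0.0749, -0.0015]), 0.38)] [(array([0.5733, 0.0418, 0.1351]), 0.79)]
jar_blue [(array([0.4892, 0.0002, 0.0088]), 0.88)] [(array([0.4897, 0.004 , 0.1317]), 0.67)]
amber [(array([ 0.5523, -0.0214,  0.0064]), 0.96)] [(array([ 0.5518, -0.0189,  0.0696]), 0.78)]
{'red': array([ 0.5311, -0.0835]), 'green': array([0.5735, 0.0415]), 'blue': array([0.4898, 0.0002])} {'red': array([ 0.5515, -0.279 ]), 'green': array([ 0.6302, -0.2932]), 'blue': array([ 0.4728, -0.2648])}
opening 0.047701084813537444
held 0.04744991184102213 [ 0.4954 -0.0697 -1.6312]
8.2667
```

```bash
python3 -c "
import cv2,numpy as np
cv2.imwrite('pics/v2.png',cv2.resize(np.vstack([cv2.imread('pics/w1.png'),cv2.imread('pics/s1.png')]),None,fx=.78,fy=.78))"
```

```text
(no output)
```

View pics/v2.png

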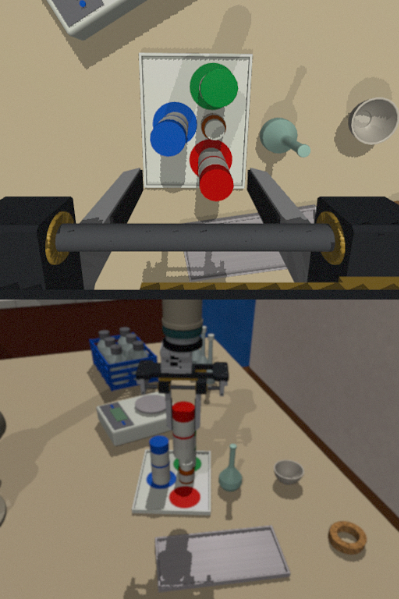

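The wrist view (upper half) shows the tray with green at (214,87), blue at (173,127), red at (213,170) and amber at (212,127). The side view (lower half) shows red held upright at (184,430), clear of the tray. The networks agree with my fit to within 3 mm.

```bash
python3 - <<'E'
from h import *
for i,c in enumerate(("red","blue","green")):
    if i: pick(HOME[c],HA[c],ZG,ZC)
    place(SLOT[c],SY+np.pi/2,ZG,ZC)
over(T+rot(A,[-.03,0]),A+np.pi/2,.25)
a=vision.snapshot("top")
for n in ("jar_red","jar_green","jar_blue","amber","dot_red","dot_green","dot_blue"):
    print(n,[(np.array(d["at"]),round(d["score"],2)) for d in models.mark_of(n,"top")[:2]])
b=vision.snapshot("side")
for n in ("jar_red","jar_green","jar_blue","amber","dot_red","dot_green","dot_blue"):
    print(n,[(np.array(d["at"]),round(d["score"],2)) for d in models.mark_of(n,"side")[:2]])
cv2.imwrite("pics/v3.png",cv2.resize(np.vstack([a,b])[:,:,::-1],None,fx=.78,fy=.78))
E
```

```text
down False [ 0.5514 -0.279   0.1025]
t 11.9917
opening 0.04765115075715992
held 0.047795942537613725 [ 0.5687  0.0634 -2.2569]
down False [ 0.4727 -0.2648  0.1025]
t 19.175
opening 0.04776634500063152
held 0.04780692968166764 [-0.6873 -0.2235 -1.7718]
down False [ 0.6302 -0.2932  0.1025]
t 26.7333
jar_red [(array([ 0.5543, -0.2795,  0.0038]), 0.92)]
jar_green [(array([ 0.627 , -0.2905,  0.0104]), 0.71), (array([0.5367, 0.2943, 0.0665]), 0.69)]
jar_blue [(array([ 0.4701, -0.2634,  0.007 ]), 0.75)]
amber []
dot_red [(array([0.5362, 0.2935, 0.0703]), 0.65), (array([ 0.5511, -0.2827,  0.0058]), 0.24)]
dot_green []
dot_blue [(array([0.489, 0.   , 0.005]), 0.61)]
jar_red [(array([ 0.5482, -0.2761,  0.0041]), 0.94)]
jar_green [(array([ 0.6288, -0.2927,  0.0072]), 0.57)]
jar_blue [(array([ 0.4757, -0.2639,  0.0057]), 0.57)]
amber [(array([ 0.5543, -0.0217,  0.0022]), 0.76)]
dot_red [(array([ 0.5309, -0.0827,  0.0038]), 0.83)]
dot_green []
dot_blue [(array([ 0.4905, -0.0026,  0.0048]), 0.9)]
```

View pics/v3.png

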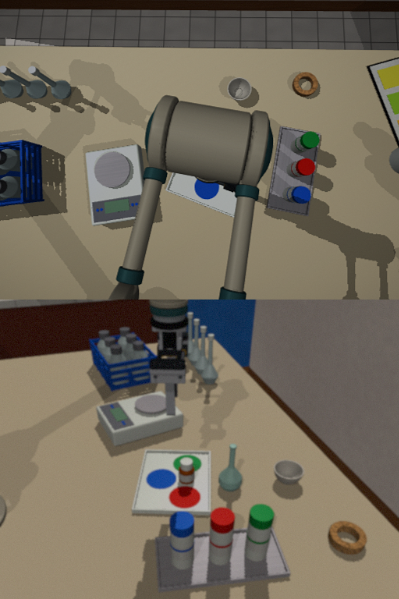

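All three jars stand upright in the side tray: blue at (182,540), red at (222,535) and green at (260,530) in the lower view. The amber bottle stands alone at (186,473). Next I'll look at the dots and the pan from the wrist camera, then take the bottle.

```bash
python3 - <<'E'
from h import *
over(T+rot(A,[-.06,0]),A+np.pi/2,.34)
w=vision.snapshot("wrist")
for n in ("amber","dot_red","dot_green","dot_blue"):
    p,s=region(n,"wrist",.006); e=cv2.fitEllipse(p*1000) if p is not None else None
    print(n,[(np.array(d["at"]),round(d["score"],2)) for d in models.mark_of(n,"wrist")[:2]],e)
over([.46,.27],A+np.pi/2,.36)
v=vision.snapshot("wrist"); print("pan",[(np.array(d["at"]),round(d["score"],2)) for d in models.mark_of("pan","wrist")[:2]])
cal=vision.get_calibration("wrist"); np.save("pancal.npy",cal,allow_pickle=True); cv2.imwrite("pics/pan.png",v[:,:,::-1])
cv2.imwrite("pics/v4.png",cv2.resize(np.vstack([w,v])[:,:,::-1],None,fx=.78,fy=.78))
pick(T,A+np.pi/2,.030,.16,f=15,width=.042); print(telemetry.current_t())
E
```

```text
amber [(array([ 0.5513, -0.0223,  0.0094]), 0.86)] ((549.6483764648438, -22.542171478271484), (43.315162658691406, 43.758888244628906), 55.22684860229492)
dot_red [(array([ 0.5312, -0.08  ,  0.0075]), 0.86)] ((526.7055053710938, -84.55040740966797), (77.93202209472656, 78.4137954711914), 112.33290100097656)
dot_green [(array([0.573 , 0.0413, 0.0041]), 0.98), (array([ 0.5539, -0.2805,  0.0097]), 0.23)] ((570.4082641601562, 39.38599395751953), (77.21261596679688, 78.07368469238281), 114.78974914550781)
dot_blue [(array([ 0.4865, -0.0023,  0.0103]), 0.92)] ((486.90679931640625, -0.7316489815711975), (77.8282241821289, 79.13582611083984), 120.5090103149414)
pan [(array([0.535 , 0.2899, 0.07  ]), 0.69)]
opening 0.04168616035026448
held 0.0417910657807383 [-0.7948  0.5675 -1.2134]
34.6083
```

View pics/v4.png

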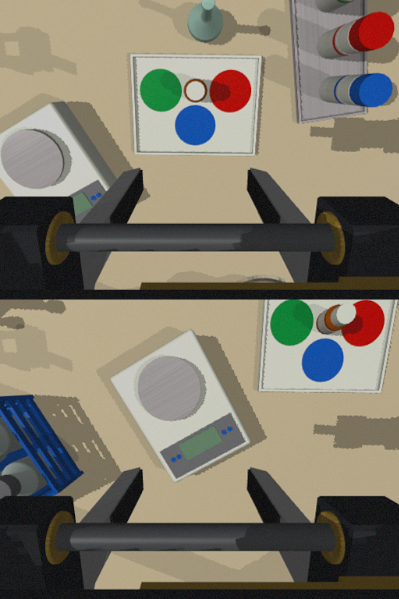

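The upper view shows the bare dots: green (161,90), red (231,91), blue (195,125), with amber at (195,90). The lower view shows the pan at (172,388) on the balance. I'll fit the pan's circle and place the bottle there.

```bash
python3 - <<'E'
from h import *
def panfit(im,cal,uv):
    g=cv2.medianBlur(im,5); m=np.zeros((386,514),np.uint8)
    cv2.floodFill(g.copy(),m,uv,0,(25,)*3,(25,)*3,cv2.FLOODFILL_FIXED_RANGE|cv2.FLOODFILL_MASK_ONLY)
    m=cv2.morphologyEx(m[1:-1,1:-1],cv2.MORPH_OPEN,np.ones((5,5)))
    ct=max(cv2.findContours(m,cv2.RETR_EXTERNAL,cv2.CHAIN_APPROX_NONE)[0],key=cv2.contourArea)
    ct=cv2.convexHull(ct)[:,0]; print(cv2.fitEllipse(ray(cal,ct,.068)[:,:2].astype(np.float32)*1000))
cal=np.load("pancal.npy",allow_pickle=True).item()
panfit(cv2.imread("pics/pan.png"),cal,(220,113))
panfit(cv2.imread("pics/top0.png"),vision.get_calibration("top"),(146,216))
panfit(cv2.imread("pics/side0.png"),vision.get_calibration("side"),(195,135))
P=[.5355,.2925]
over(P,A+np.pi/2,.16); vision.snapshot("side"); print([d["at"] for d in models.mark_of("pan","side")[:1]])
E
```

```text
((530.6746826171875, 285.544189453125), (110.25736999511719, 119.35234832763672), 157.54843139648438)
((533.6314697265625, 287.9867248535156), (108.49132537841797, 119.43321990966797), 178.7223358154297)
((568.5333862304688, 283.8399658203125), (158.42416381835938, 188.5426025390625), 70.02464294433594)
[[0.5307, 0.2929, 0.073]]
```

```bash
python3 - <<'E'
from h import *
P=[.535,.2915]
place(P,A+np.pi/2,.092,.18); over([.46,.27],A+np.pi/2,.34)
w=vision.snapshot("wrist")
for n in ("amber","pan"): print(n,[(np.array(d["at"]),round(d["score"],2)) for d in models.mark_of(n,"wrist")[:2]])
over(SLOT["green"],SY+np.pi/2,ZC)
v=vision.snapshot("top")
for n in ("amber","pan"): print(n,[(np.array(d["at"]),round(d["score"],2)) for d in models.mark_of(n,"top")[:2]])
s=vision.snapshot("side")
for n in ("amber","pan"): print(n,[(np.array(d["at"]),round(d["score"],2)) for d in models.mark_of(n,"side")[:2]])
cv2.imwrite("pics/v5.png",np.hstack([cv2.resize(w[40:200,100:300],(400,320)),cv2.resize(v[150:290,90:230],(320,320))])[:,:,::-1])
print(telemetry.current_t())
E
```

```text
down False [0.535  0.2915 0.0987]
t 38.3583
amber [(array([0.5345, 0.2906, 0.0676]), 0.72)]
pan [(array([0.5345, 0.2893, 0.0722]), 0.65)]
amber [(array([0.5412, 0.291 , 0.0695]), 0.62)]
pan [(array([0.5363, 0.2937, 0.0688]), 0.66)]
amber [(array([0.5378, 0.2893, 0.0636]), 0.74)]
pan [(array([0.5313, 0.2899, 0.0719]), 0.72)]
41.6917
```

View pics/v5.png

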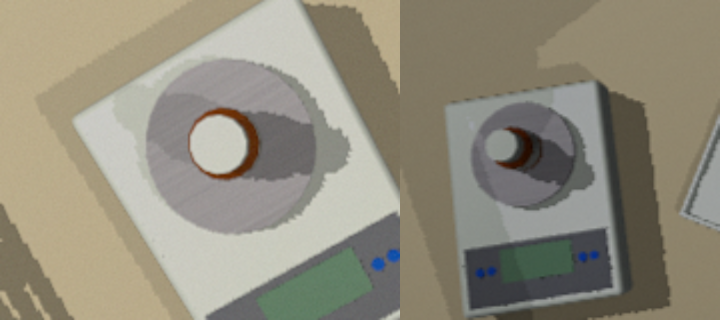

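The crops show the bottle upright on the pan. To check how well it is centred, I'll compare the cap centre (top image, about (134.6,214.3)) with the pan outline.

```bash
python3 - <<'E'
from h import *
cal=vision.get_calibration("top")
print("bottle",ray(cal,[134.6,214.3],.130),"pan c",ray(cal,[144.25,217.8],.068))
im=vision.snapshot("top")
q=cal["orientation"]; W=R.from_quat([q[1],q[2],q[3],q[0]]); t=np.linspace(0,2*np.pi,60)
k=4; u0,v0=90,150; big=cv2.resize(im[v0:290,u0:230],None,fx=k,fy=k,interpolation=cv2.INTER_CUBIC)[:,:,::-1].copy()
for (x,y,z,rr,c) in ((.535,.2915,.130,.016,(0,255,0)),(.535,.2915,.104,.021,(0,255,0)),(.535,.2915,.068,.055,(0,0,255))):
    p=W.inv().apply(np.c_[x+rr*np.cos(t),y+rr*np.sin(t),z+0*t]-cal["position"])
    uv=np.c_[p[:,0]/p[:,2]*cal["fx"]+cal["cx"]-u0+.5,p[:,1]/p[:,2]*cal["fy"]+cal["cy"]-v0+.5]*k
    cv2.polylines(big,[uv.astype(int)],True,c,1)
cv2.imwrite("pics/v6.png",big)
E
```

```text
bottle [[0.5346 0.2897 0.13  ]] pan c [[0.5319 0.2896 0.068 ]]
```

View pics/v6.png

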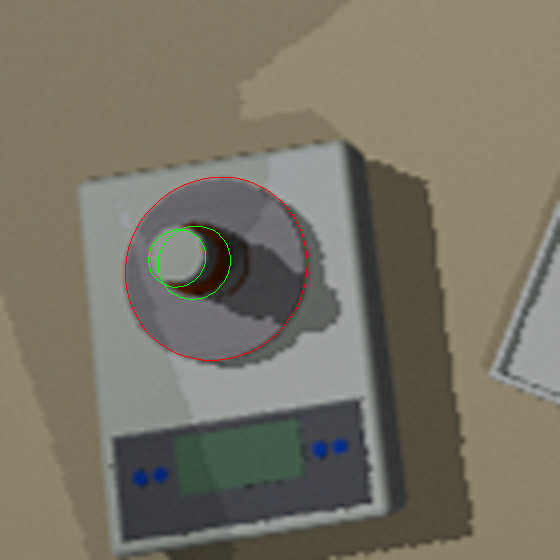

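The overlay at (0.535, 0.2915) matches both the pan rim (centred around (215,268)) and the bottle, to within about 3 mm. Now the jars go back by the reverse moves.

```bash
python3 - <<'E'
from h import *
for c in ("green","red","blue"):
    pick(SLOT[c],SY+np.pi/2,ZG,ZC); place(HOME[c],HA[c],ZG,ZC)
    print(c)
over([.40,-.25],A,.32)
ims=[]
for cam in ("top","side"):
    ims.append(vision.snapshot(cam))
    for n in ("jar_red","dot_red","jar_green","dot_green","jar_blue","dot_blue","amber","pan"):
        print(n,[(np.array(d["at"]),round(d["score"],2)) for d in models.mark_of(n,cam)[:1]])
cv2.imwrite("pics/v7.png",np.hstack([cv2.resize(ims[0][160:290,90:340],(500,260)),cv2.resize(ims[1][150:300,150:330],(300,250)).copy().repeat(1,0)[:250]] if 0 else [cv2.resize(ims[0][160:290,200:340],(400,371)),cv2.resize(ims[1][150:300,150:312],(400,371))])[:,:,::-1])
print(telemetry.current_t())
E
```

```text
opening 0.04734835363703804
held 0.04773509530063005 [-0.2816 -0.3507 -0.9291]
down False [0.5734 0.0416 0.1026]
t 48.325
green
opening 0.04760054463708374
held 0.04736663351686542 [-0.9061  0.3557 -2.4564]
down False [ 0.531  -0.0834  0.1026]
t 55.65
red
opening 0.04730127780008111
held 0.04764296560861199 [ 0.3237 -0.1197 -2.8775]
down False [0.4897 0.0003 0.1025]
t 62.7333
blue
jar_red [(array([ 0.5293, -0.0837,  0.007 ]), 0.55)]
dot_red [(array([ 0.5302, -0.0814,  0.0043]), 0.88)]
jar_green []
dot_green [(array([0.5752, 0.041 , 0.0065]), 0.52)]
jar_blue [(array([0.4872, 0.0046, 0.0041]), 0.64)]
dot_blue [(array([0.4899, 0.0024, 0.0058]), 0.63)]
amber [(array([0.5377, 0.2875, 0.0707]), 0.76)]
pan [(array([0.5395, 0.2922, 0.0696]), 0.62)]
jar_red [(array([ 0.5307, -0.0807,  0.0048]), 0.87)]
dot_red [(array([ 0.5287, -0.0816,  0.005 ]), 0.62)]
jar_green [(array([0.5744, 0.0388, 0.0064]), 0.58)]
dot_green [(array([0.5718, 0.0396, 0.0041]), 0.43)]
jar_blue [(array([0.4953, 0.003 , 0.0087]), 0.68)]
dot_blue [(array([ 0.4909, -0.002 ,  0.0033]), 0.94)]
amber [(array([0.5385, 0.2901, 0.0672]), 0.7)]
pan [(array([0.5288, 0.2923, 0.0698]), 0.74)]
65.4833
```

View pics/v7.png

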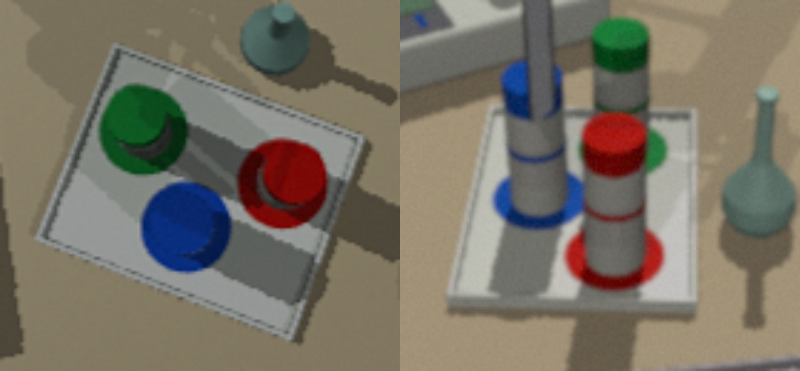

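All three jars stand upright on their own dots: green (143,125), red (283,180) and blue (186,227) in the top view. Each shows an even ring of colour in the side view, and the flask hasn't moved. Handing in.

```bash
python3 -c "
from h import *
r.hold(.3); r.sign_off()"
```

```text
the job is handed in; nothing more can be done
```

The job is done and handed in at about 66 s of the 136 s allowed. I moved the jars to the side tray (red, blue, green), stood the amber bottle on the pan, then put each jar back by the reverse moves. Every grasp closed at the expected width, and no descent hit anything.

- **Jars:** in the last pictures all three stand upright and released on their own dots. Most network readings put jar and dot within 4 mm of each other. The one larger gap was blue in the side view, about 7 mm, against a limit of 12 mm. The top camera missed the green jar, so its only reading is from the side view (about 3 mm).
- **Bottle:** it stands upright on the pan. My overlay on the top picture put it within about 3 mm of the pan's centre. The network readings disagreed: most gave 1 to 7 mm, but the last side-view pair gave about 10 mm, still inside the 15 mm limit. I trusted the overlay, so I left the bottle where it was.
- **Flask:** it looks unmoved in the last pictures; I did not measure it again.

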